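# Change a stereo microscope from side lamps to its base light

### The job

Change the microscope base over from side lighting to base lighting: take off every side lamp that is fitted by rocking it gently from side to side along its two pins until it rises free - never pulling it straight up, which drags the pin block out of the base - and stand it upright in the accessories tray. Nudge the specimen dish over the stage until it sits against all three stops, and when that is done switch the base light fully on. Leave the slide box where it is, and do not drop the lamps or tip the dish.

Things in the scene. Friction and masses are not known exactly. Their poses are not given: they have to be found in the camera images.
- base: White light base of a stereo microscope, fixed: 230 mm (x) by 360 mm (y, -205 to +155 mm), 45 mm high. Origin on the bench under the stage's middle, z up, -x side to the robot. Its top is a flat grey stage inside a lip 4 mm high (inner faces x = +-110, y = +-150 mm), with nest, dish and lamps; the black strip y < -155 mm is the control panel
- nest (a point): nest centre on the stage surface, over the pale round window: where the dish's underside centre lies when it touches all three stops. The stops are dark steel posts 8 mm thick, 12 mm high, their centres 49 mm from here: one straight towards the base's +y, one 65 deg to either side of that. The nest is open towards the base's -y. Axes as the base's
- dish: closed clear specimen dish with a leaf in it, 90 mm across and 16 mm high, 70 g: too wide for a gripper, it is slid over the stage (friction about 0.6). Origin: centre of its underside, z up
- tray: fixed grey open accessories tray 220 mm (x) by 170 mm (y), 30 mm high, walls and floor 5 mm thick, empty at the start. Origin under its centre, on the bench
- switch (a joint): toggle switch of the base light, rad: 0 = off, the bat leaning towards the base's -x; 0.8 = on, leaning as far to +x. It stays where it is left and takes about 1.5 N at the tip
- switch_tip (a point): centre of the 13 mm knob at the end of the switch's steel bat; the bat is 45 mm long and 9 mm thick and turns about an axis along the base's y, 3 mm above the panel
- lamp_far: far (+x) plug-in side lamp (None if not fitted), 250 g: an upright block, 64 mm along its x, 84 mm high; aluminium body 28 mm thick (its y), flat-sided, on a black foot 32 mm thick, 20 mm high, with three rubber studs. Origin: centre of its underside, z up. It stands flat on the stage over two pins in holes at its x = +-20 mm, 15 mm wide along x, 20 mm deep: room to rock 0.15 rad along x
- lamp_far_top (a point): centre of that lamp's flat top, 84 mm above its underside; axes as the lamp's
- lamp_near: near (-x) plug-in side lamp (None if not fitted), 250 g: an upright block, 64 mm along its x, 84 mm high; aluminium body 28 mm thick (its y), flat-sided, on a black foot 32 mm thick, 20 mm high, with three rubber studs. Origin: centre of its underside, z up. It stands flat on the stage over two pins in holes at its x = +-20 mm, 15 mm wide along x, 20 mm deep: room to rock 0.15 rad along x
- lamp_near_top (a point): centre of that lamp's flat top, 84 mm above its underside; axes as the lamp's
- lamp_left: left (+y) plug-in side lamp (None if not fitted), 250 g: an upright block, 64 mm along its x, 84 mm high; aluminium body 28 mm thick (its y), flat-sided, on a black foot 32 mm thick, 20 mm high, with three rubber studs. Origin: centre of its underside, z up. It stands flat on the stage over two pins in holes at its x = +-20 mm, 15 mm wide along x, 20 mm deep: room to rock 0.15 rad along x
- lamp_left_top (a point): centre of that lamp's flat top, 84 mm above its underside; axes as the lamp's
- slide_box: wooden slide box 85 x 175 x 35 mm, a bystander; origin at the centre of its underside
- pins_far_mid (a point): midway between the far lamp's two brass spring pins, on the stage; axes as the pin block's. Pins 17 mm high, 8 mm thick, at its x = +-20 mm (bare if no lamp is fitted). Each grips the lamp by friction of about 15 N (13 to 17) against sliding up or down, until that end has risen about 10 mm: so raising one end at a time pulls 15 N, both ends together twice that
- pins_far (a joint): rise of that pin block, m: the two pins stand on one black block that floats in the base on a spring, 0 = down. Pulls up to 16 N do not move it, then 2.5 N per mm; dragged up more than 3 mm (24 N) its wiring tears
- pins_near_mid (a point): midway between the near lamp's two brass spring pins, on the stage; axes as the pin block's. Pins 17 mm high, 8 mm thick, at its x = +-20 mm (bare if no lamp is fitted). Each grips the lamp by friction of about 15 N (13 to 17) against sliding up or down, until that end has risen about 10 mm: so raising one end at a time pulls 15 N, both ends together twice that
- pins_near (a joint): rise of that pin block, m: the two pins stand on one black block that floats in the base on a spring, 0 = down. Pulls up to 16 N do not move it, then 2.5 N per mm; dragged up more than 3 mm (24 N) its wiring tears
- pins_left_mid (a point): midway between the left lamp's two brass spring pins, on the stage; axes as the pin block's. Pins 17 mm high, 8 mm thick, at its x = +-20 mm (bare if no lamp is fitted). Each grips the lamp by friction of about 15 N (13 to 17) against sliding up or down, until that end has risen about 10 mm: so raising one end at a time pulls 15 N, both ends together twice that
- pins_left (a joint): rise of that pin block, m: the two pins stand on one black block that floats in the base on a spring, 0 = down. Pulls up to 16 N do not move it, then 2.5 N per mm; dragged up more than 3 mm (24 N) its wiring tears
There are look-alikes about, which are no part of the job. What is shaped like the lamp_near but green is not meant.

How it is judged:
By the outcome, as a careful person would: the job done as asked, in the order asked, and still so for the second after the job is handed in, with the robot touching nothing.
Of lamp_far, lamp_near, lamp_left only 2 to 3 are there at a start; the rules pass over those that are not, and their reading is None.
At some moment in a run one of dish may be knocked a few centimetres aside while the robot is not near it.
It also fails if it takes over 210 s, if anything falls off the work surface, if the arm or the gripper's body presses on something with over 40 N, if the wrist force passes 120 N, or if a joint passes its speed limit or range.

### The arm

A 6-joint arm with a two-finger parallel gripper is mounted at the origin on the work surface. World frame = base frame: x ahead of the robot, y to its left, z up, the work surface at z = 0. Lengths are in m, angles in rad, forces in N, time in s.
With the tool pointing down it reaches from about 0.25 to 0.775 m from the base axis. Payload 4 kg.
Tool frame: the origin (TCP) lies at the very end of the fingers, on their centre line; the grasp point (between the pads) lies 19 mm behind it; z points along the fingers, y is the direction in which the jaws open and shut (so a half turn about z gives the same grasp; the last joint's range is limited). The gripper opens to 94 mm and grips with 3 to 60 N. Pads are 16 mm wide; open, the fingers measure 119 mm over their backs; the gripper's body (75 mm by 177 mm) begins 78 mm behind the grasp point.
Start: joints at [1.213, 0.087, 1.371, -0, 1.684, -0.103], TCP at [0.139, 0.532, 0.206] pointing down, gripper open.
Joint ranges: [-3.1, 3.1], [-0.76, 2.03], [0.27, 2.55], [-1.08, 4.22], [0.17, 2.65], [-2.57, 2.57]. Speed limits (rad/s): [2.79, 2.79, 3.14, 3.14, 3.14, 3.14].

### API

Orientations are given as [roll, pitch, yaw] about the fixed x, y, z axes, in that order (R = Rz(yaw) Ry(pitch) Rx(roll)).
In Python, from bench import robot, cams, models gives the robot as it stands.
- The arm moves only by the tool step_arm, never from a script. Its argument "series" is a list of rows, each a list of 5 numbers: the gripper command: -1 is shut, 1 is fully open, values between are in proportion, then the shift along the tool's x, y, z in mm, then the turn about the tool's z in degrees. A call has 1 to 20 rows; each row is the pose to reach, as a shift and turn from the pose commanded when the call began, along the tool's axes at that moment; what a row does not reach only later rows make up. A row lasts 1/8 s, in which the tool goes at most 62.5 mm and 10.7 degrees, less where a joint would pass 70% of its speed; a pose out of reach is approached as far as the arm can. A call with a gripper value outside its range is refused whole. The fingers move at their own pace and stop on an object; the grip force is fixed at half the most. Time passes only in rows, so rows that repeat a pose let the fingers close. It gives the time, the measured TCP pose, the force and the opening at its end, in the units of the state.
- robot.get_obs(): the state, without advancing time (a new reading comes with each control period).
- cams.snapshot(name): name is "side" or "top" or "wrist"; returns a dict with "pixels" (420x560x3 uint8, red, green, blue), "fov_y" (degrees; the focal length in pixels is half the picture's height over the tangent of half this angle, whatever the lens; pixels are square), "cx", "cy" (the principal point, pixels), "R" (3x3) and "t" (3): a world point X has camera coordinates R X + t. Camera axes: x right, y down, z forward; pixel columns grow to the right and rows downward; lengths in m; the calibration is good to about 2 mm. A picture is of the moment at which its call begins. There is no depth.
- robot.close_job(): hands the job in, once; it reports no verdict.
Trained networks look in a picture, given as the dict that the camera call returned (one of the last four; its "shot" number tells which), for a name from the list of things; names that differ only in an ending like _2 or _b are one class to them, and where a whole thing is asked for, a point or a joint stands for the part that bears it (a point fixed in the world has none). Each returns a list of dicts, best first, with "p" (0 to 1); they miss things now and then, are a little off and sometimes report something else, mostly with a low value. They report only what shows in the picture. A call takes as long as a camera call. They do not tell look-alikes from the thing itself.
- models.find_in(picture, label): "position" ([x, y, z] in m, in world coordinates, good to about 4 mm: the middle of the surface that is visible of it).
- models.pinpoint(picture, label): "position" ([x, y, z] in m, in world coordinates, good to about 4 mm: a listed point, or the origin of a listed thing).
The state is a dict: "time": time; "joint_positions": joint angles; "qvel": joint speeds; "joint_torque": joint torques, N m; "tool_pos": TCP position; "ee_rot": TCP orientation; "wrist_force": force on the tool from outside, world axes, zero at the start; "wrist_torque": the same for the moment, N m; "width": finger opening in m.
Only numpy, scipy, OpenCV 4.12 (cv2) and the standard library are available. Lean on these libraries where they do the work, as an engineer would, in place of code of your own. Each camera call takes 0.05 s, during which the arm holds its last target. There are 200 camera calls.

## Working session

There is one attempt and no reset: what is moved stays moved. The work goes in short steps, Python scripts to look and compute and a tool call to move; the robot and the scene stay as the last step left them, time stands still between calls to the robot, and variables do not carry over. Pictures are saved under pics/ and viewed, about 12 in all and at most 16, crops included, and the job is handed in when it is done.

Besides the shell and the picture viewer there is one more tool, called after "Request:" as a command line: name --pt "numbers of a row" for each row, then --argument value for the rest. step_arm: Moves the arm, as the interface text tells. Its arguments: {"type":"object","properties":{"series":{"type":"array","items":{"type":"array","items":{"type":"number"}}}},"required":["series"]}

```bash
mkdir -p pics; ls; cat > h.py <<'E'
import numpy as np, cv2, json
from bench import robot, cams, models
def snap(n, f=None):
    s=cams.snapshot(n)
    if f: cv2.imwrite('pics/'+f, s['pixels'][:,:,::-1])
    return s
def proj(s,X):
    c=np.array(s['R'])@np.array(X)+np.array(s['t']); h=s['pixels'].shape[0]
    f=h/2/np.tan(np.radians(s['fov_y'])/2)
    return np.array([s['cx']+f*c[0]/c[2], s['cy']+f*c[1]/c[2]])
def back(s,u,v,z):
    h=s['pixels'].shape[0]; f=h/2/np.tan(np.radians(s['fov_y'])/2)
    R=np.array(s['R']);t=np.array(s['t'])
    d=R.T@np.array([(u-s['cx'])/f,(v-s['cy'])/f,1]); o=-R.T@t
    return o+d*(z-o[2])/d[2]
E
python3 - <<'E'
from h import *
L="base nest dish tray switch_tip lamp_far lamp_far_top lamp_near lamp_near_top lamp_left lamp_left_top slide_box pins_far_mid pins_near_mid pins_left_mid".split()
for n in('top','side'):
    s=snap(n,n+'0.png'); print(n, s['fov_y'])
    for l in L:
        for r in models.pinpoint(s,l)[:4]:
            if r['p']>.2: print(l,round(r['p'],2),np.round(r['position'],3),np.round(proj(s,r['position'])))
o=robot.get_obs();print({k:np.round(v,3).tolist() for k,v in o.items()})
E
```

```text
pics
top 49.84901112631405
base 0.78 [0.54  0.101 0.001] [239. 215.]
base 0.71 [ 0.523 -0.316 -0.   ] [374. 223.]
nest 0.68 [0.549 0.135 0.043] [227. 211.]
tray 0.6 [ 0.524 -0.317  0.002] [374. 222.]
switch_tip 0.53 [ 0.465 -0.066  0.091] [294. 240.]
lamp_far 0.73 [0.634 0.116 0.046] [233. 183.]
lamp_far_top 0.69 [0.633 0.117 0.128] [230. 180.]
lamp_near 0.84 [0.465 0.157 0.044] [219. 239.]
lamp_near 0.82 [0.306 0.297 0.002] [174. 291.]
lamp_near 0.57 [0.31  0.151 0.001] [222. 290.]
lamp_near_top 0.86 [0.46  0.158 0.127] [214. 241.]
lamp_near_top 0.72 [0.307 0.298 0.089] [166. 294.]
lamp_near_top 0.56 [0.307 0.151 0.078] [218. 294.]
slide_box 0.97 [ 0.791 -0.191  0.004] [334. 136.]
pins_left_mid 0.63 [0.461 0.156 0.126] [215. 241.]
side 49.53238698156835
base 0.79 [0.537 0.098 0.   ] [267. 272.]
nest 0.93 [0.546 0.134 0.044] [257. 267.]
dish 0.56 [0.534 0.036 0.045] [277. 240.]
tray 0.73 [0.635 0.119 0.131] [218. 222.]
tray 0.58 [ 0.522 -0.324 -0.001] [319. 180.]
switch_tip 0.65 [ 0.47  -0.068  0.088] [316. 204.]
lamp_far 0.97 [0.634 0.117 0.043] [222. 254.]
lamp_far_top 0.96 [0.636 
[... 314 characters left out ...]
 248.]
lamp_near_top 0.66 [0.308 0.152 0.085] [371. 281.]
slide_box 0.89 [ 0.793 -0.194 -0.002] [217. 188.]
slide_box 0.64 [ 0.471 -0.073  0.089] [316. 203.]
slide_box 0.59 [0.461 0.153 0.044] [293. 281.]
pins_far_mid 0.26 [0.465 0.157 0.126] [291. 251.]
pins_left_mid 0.72 [0.533 0.035 0.042] [277. 240.]
pins_left_mid 0.59 [0.567 0.22  0.047] [232. 291.]
{'time': 1.6, 'joint_positions': [1.213, 0.087, 1.371, -0.0, 1.684, -0.103], 'qvel': [0.001, 0.0, 0.002, -0.0, 0.0, 0.0], 'joint_torque': [0.001, -34.003, -30.259, 0.072, 0.024, 0.0], 'tool_pos': [0.139, 0.532, 0.206], 'ee_rot': [3.141, 0.0, 2.887], 'wrist_force': [0.81, 0.536, -0.281], 'wrist_torque': [-0.062, 0.016, -0.04], 'width': 0.094}
```

```bash
python3 -c "
import cv2
print(cv2.imread('pics/top0.png').shape)"
```

```text
(420, 560, 3)
```

View pics/top0.png

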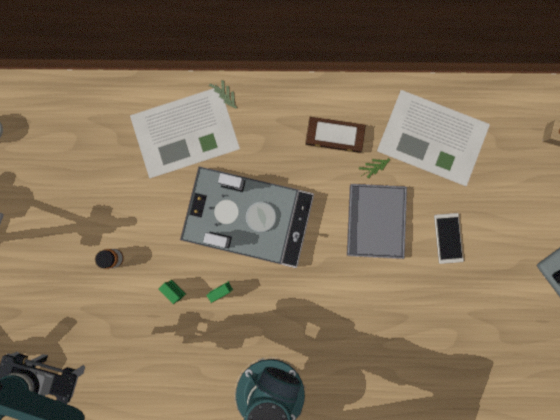

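View pics/side0.png

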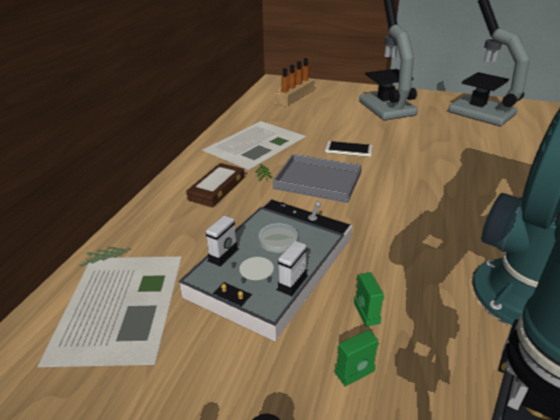

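The side and top views show white lamps at the far position (top 231,181) and near position (216,240). The left pins are bare, as brass pins at (198,205). There are green look-alikes at (172,292) and (219,292), the dish is at (261,216) and the switch at (296,237). So I need to remove the far and near white lamps only. Next I'll move the wrist camera over the base for a close look.

Request:
step_arm --pt "1 -60 -40 -100 0" --pt "1 -478 -322 -144 0" --pt "1 -478 -322 -144 0" --pt "1 -478 -322 -144 0" --pt "1 -478 -322 -144 0" --pt "1 -478 -322 -144 0" --pt "1 -478 -322 -144 0" --pt "1 -478 -322 -144 0" --pt "1 -478 -322 -144 0" --pt "1 -478 -322 -144 0" --pt "1 -478 -322 -144 0" --pt "1 -478 -322 -144 0" --pt "1 -478 -322 -144 0"

```text
time: 3.22
tool_pos: [0.5192, 0.1013, 0.3497]
ee_rot: [3.141, 0.0, 2.889]
wrist_force: [0.1, -0.2, 0.4]
width: 0.0942
```

```bash
python3 - <<'E'
from h import *
L="base nest dish switch_tip lamp_far lamp_far_top lamp_near lamp_near_top pins_left_mid".split()
s=snap('wrist','w0.png'); print(s['fov_y'],-np.array(s['R']).T@s['t'],np.round(s['R'],2).tolist())
for l in L:
    for r in models.pinpoint(s,l)[:3]:
        if r['p']>.3: print(l,round(r['p'],2),np.round(r['position'],3),np.round(proj(s,r['position'])))
o=robot.get_obs();print({k:np.round(v,3).tolist() for k,v in o.items()})
E
```

```text
67.13203367932392 [0.45280323 0.11786613 0.52842023] [[0.25, 0.97, 0.0], [0.94, -0.24, 0.24], [0.23, -0.06, -0.97]]
base 0.93 [ 0.542  0.099 -0.002] [281. 186.]
nest 0.59 [0.548 0.136 0.048] [305. 189.]
dish 0.96 [0.535 0.036 0.047] [240. 197.]
dish 0.32 [ 0.541  0.1   -0.002] [281. 185.]
switch_tip 0.61 [ 0.464 -0.07   0.093] [148. 174.]
lamp_far 0.86 [0.634 0.118 0.048] [306. 243.]
lamp_far_top 0.66 [0.635 0.124 0.133] [316. 265.]
lamp_near 0.79 [0.304 0.155 0.003] [277.  25.]
lamp_near 0.71 [0.306 0.295 0.001] [369.   1.]
lamp_near 0.61 [0.463 0.156 0.04 ] [305. 131.]
lamp_near_top 0.9 [0.314 0.151 0.087] [276.  12.]
lamp_near_top 0.59 [0.463 0.157 0.123] [311. 131.]
pins_left_mid 0.56 [0.564 0.222 0.046] [362. 185.]
{'time': 3.725, 'joint_positions': [0.083, 0.059, 1.117, 0.0, 1.966, -1.233], 'qvel': [-0.004, 0.002, -0.002, -0.0, 0.001, 0.0], 'joint_torque': [0.061, -32.327, -29.744, 0.012, 0.078, 0.0], 'tool_pos': [0.52, 0.1, 0.349], 'ee_rot': [3.141, -0.0, 2.887], 'wrist_force': [0.08, -0.158, -0.267], 'wrist_torque': [-0.011, -0.027, -0.014], 'width': 0.094}
```

View pics/w0.png

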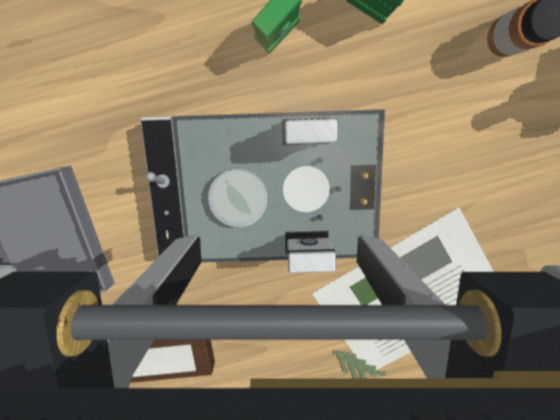

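The wrist view shows the near lamp's white top at (311,131) and the far lamp's at (311,262). The dish is at (238,198), the window at (306,189) and the bare left pins at (364,186). The green look-alikes sit off the base at the top of the picture. Next I'll measure yaws and tops precisely.

```bash
python3 - <<'E'
from h import *
s=snap('wrist'); p=s['pixels'].astype(int)
a=[back(s,u,v,.047)[:2] for u,v in((143,118),(384,111))]; d=a[1]-a[0]; print('base yaw from near edge',np.arctan2(-d[0],d[1]),np.linalg.norm(d))
for nm,(x0,x1,y0,y1) in dict(near=(275,350,110,155),far=(280,345,245,275)).items():
    m=(p[y0:y1,x0:x1].min(2)>165).astype(np.uint8)
    c=max(cv2.findContours(m,0,1)[0],key=cv2.contourArea)
    b=cv2.boxPoints(cv2.minAreaRect(c))+[x0,y0]
    q=np.array([back(s,*k,.129)[:2] for k in b]); e=[q[1]-q[0],q[2]-q[1]]; L=[np.linalg.norm(k) for k in e]; l=e[int(np.argmax(L))]
    print(nm,np.round(b).tolist(),q.mean(0).round(4),np.round(L,4),'yaw(long vs y)',np.arctan(-l[0]/l[1]))
big=cv2.resize(s['pixels'][90:290,130:400,::-1],None,fx=2.9,fy=2.9,interpolation=3); cv2.imwrite('pics/w0c.png',big)
E
```

```text
base yaw from near edge -0.226816765228924 0.3517894531639292
near [[286.0, 119.0], [337.0, 118.0], [338.0, 140.0], [287.0, 142.0]] [0.463  0.1572] [0.0614 0.0268] yaw(long vs y) -0.22259373249615888
far [[290.0, 253.0], [335.0, 251.0], [336.0, 270.0], [291.0, 272.0]] [0.6318 0.1189] [0.0607 0.0273] yaw(long vs y) -0.21558311542840478
```

View pics/w0c.png

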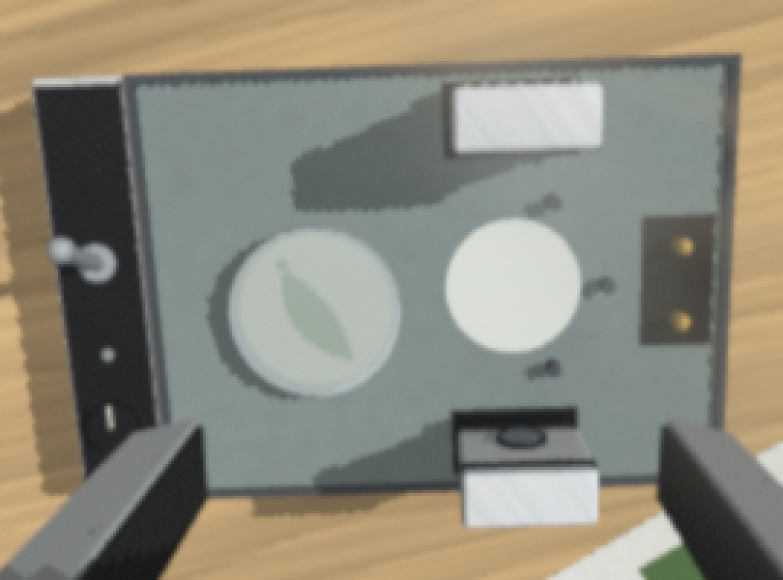

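Request:
step_arm --pt "1 70 41 0 10" --pt "1 70 41 30 20" --pt "1 70 41 80 30" --pt "1 70 41 130 40" --pt "1 70 41 189 50" --pt "1 70 41 189 60" --pt "1 70 41 189 70" --pt "1 70 41 189 80" --pt "1 70 41 189 88.4" --pt "1 70 41 189 88.4" --pt "1 70 41 189 88.4"

```text
time: 5.15
tool_pos: [0.4627, 0.1574, 0.1605]
ee_rot: [-3.142, -0.0, 1.346]
wrist_force: [0.1, 0.3, -0.1]
width: 0.094
```

```bash
python3 - <<'E'
from h import *
s=snap('wrist','w1.png')
o=robot.get_obs();print(o['tool_pos'],o['ee_rot'],o['joint_positions'])
for l in('lamp_near_top','lamp_near'):
    for r in models.pinpoint(s,l)[:2]: print(l,r['p'],np.round(r['position'],4))
for n in('top','side'):
    t=snap(n)
    for l in('lamp_near_top','lamp_near'):
        for r in models.pinpoint(t,l)[:3]: print(n,l,r['p'],np.round(r['position'],4))
E
```

```text
[0.46263879 0.15746623 0.16047989] [-3.14154516e+00 -8.51176163e-05  1.34551220e+00] [ 2.11918433e-01 -3.65145125e-02  1.58631691e+00  9.72423344e-05
  1.59179725e+00  4.37204597e-01]
lamp_near_top 0.92 [0.4634 0.1543 0.1301]
lamp_near_top 0.86 [0.3043 0.298  0.0803]
lamp_near 0.71 [0.3071 0.295  0.0018]
lamp_near 0.59 [0.3043 0.1529 0.0044]
top lamp_near_top 0.65 [0.3097 0.1529 0.0789]
top lamp_near_top 0.51 [ 0.4657 -0.0664  0.0903]
top lamp_near_top 0.47 [0.4619 0.1592 0.1278]
top lamp_near 0.7 [0.4643 0.1554 0.0424]
top lamp_near 0.56 [ 0.3083  0.1543 -0.0018]
top lamp_near 0.53 [0.3081 0.2956 0.0035]
side lamp_near_top 0.86 [0.4637 0.1537 0.1307]
side lamp_near_top 0.67 [0.3072 0.151  0.0844]
side lamp_near_top 0.62 [0.5363 0.035  0.0435]
side lamp_near 0.96 [ 0.3019  0.294  -0.0021]
side lamp_near 0.74 [0.4603 0.1526 0.042 ]
side lamp_near 0.67 [0.3093 0.1555 0.0007]
```

View pics/w1.png

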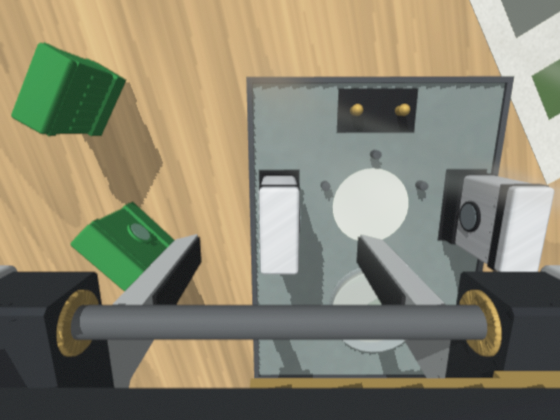

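The choice is right: the white near lamp at (279,230) lies between the fingers and the green ones are off to the left. I'll descend and grip.

Request:
step_arm --pt "1 0 0 40 0" --pt "1 0 0 64 0" --pt "1 0 0 64 0" --pt "-0.2 0 0 64 0" --pt "-0.2 0 0 64 0" --pt "-0.6 0 0 64 0" --pt "-0.6 0 0 64 0" --pt "-0.6 0 0 64 0" --pt "-0.6 0 0 64 0"

```text
time: 6.72
tool_pos: [0.4626, 0.1575, 0.0965]
ee_rot: [-3.142, -0.0, 1.344]
wrist_force: [-0.3, -0.1, 0.2]
width: 0.0377
```

Request:
step_arm --pt "-1 0 0 0 0" --pt "-1 0 0 0 0" --pt "-1 0 0 0 0" --pt "-1 0 0 0 0"

```text
time: 7.22
tool_pos: [0.4628, 0.1575, 0.0965]
ee_rot: [3.141, -0.0, 1.344]
wrist_force: [1.8, 0.4, -0.5]
width: 0.0277
```

Request:
step_arm --pt "-1 1 0 -0.3 0" --pt "-1 2 0 -0.7 0" --pt "-1 3 0 -1.0 0" --pt "-1 3 0 -1.0 0"

```text
time: 7.72
tool_pos: [0.4629, 0.158, 0.0965]
ee_rot: [-3.141, 0.006, 1.343]
wrist_force: [0.6, -7.3, -2.7]
width: 0.0278
```

Request:
step_arm --pt "-1 1 0 -0.3 0" --pt "-1 2 0 -0.6 0" --pt "-1 3 0 -1.0 0" --pt "-1 4 0 -1.3 0" --pt "-1 4 0 -1.3 0"

```text
time: 8.35
tool_pos: [0.4631, 0.1586, 0.0966]
ee_rot: [-3.14, 0.013, 1.342]
wrist_force: [1.3, -13.3, -6.0]
width: 0.0276
```

Request:
step_arm --pt "-1 1 0 0 0" --pt "-1 2 0 0 0" --pt "-1 3 0 0 0" --pt "-1 4 0 0 0" --pt "-1 4 0 0 0"

```text
time: 8.98
tool_pos: [0.4636, 0.1607, 0.0969]
ee_rot: [-3.14, 0.017, 1.342]
wrist_force: [-0.6, -17.5, -3.1]
width: 0.0273
```

Request:
step_arm --pt "-1 1 0 -0.5 0" --pt "-1 2 0 -1 0" --pt "-1 3 0 -1.5 0" --pt "-1 4 0 -2 0" --pt "-1 5 0 -2 0" --pt "-1 5 0 -2 0"

```text
time: 9.72
tool_pos: [0.4647, 0.1659, 0.0979]
ee_rot: [-3.14, 0.016, 1.342]
wrist_force: [1.6, -17.1, -6.4]
width: 0.028
```

Request:
step_arm --pt "-1 1 0 -0.5 0" --pt "-1 2 0 -1 0" --pt "-1 2 0 -1 0"

```text
time: 10.1
tool_pos: [0.465, 0.1671, 0.0982]
ee_rot: [-3.139, 0.018, 1.341]
wrist_force: [2.3, -18.8, -8.9]
width: 0.0277
```

```bash
python3 - <<'E'
from h import *
s=snap('side'); cv2.imwrite('pics/s1.png',cv2.resize(s['pixels'][180:340,170:370,::-1],None,fx=3.5,fy=3.5,interpolation=3))
E
```

```text
(no output)
```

View pics/s1.png

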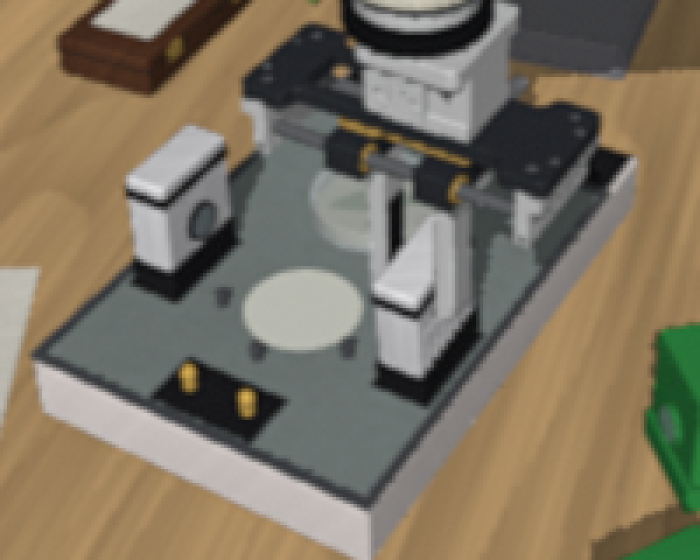

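The crop shows the near lamp at (420,320) tilted towards +y with its -y end raised and the pin block still down. Now I'll rock it back, keeping a gentle lift on.

Request:
step_arm --pt "-1 -2 0 0 0" --pt "-1 -4 0 0 0" --pt "-1 -6 0 0 0" --pt "-1 -8 0 0 0" --pt "-1 -10 0 -0.5 0" --pt "-1 -12 0 -0.5 0" --pt "-1 -12 0 -0.5 0"

```text
time: 11.02
tool_pos: [0.4643, 0.1651, 0.0985]
ee_rot: [-3.14, -0.004, 1.344]
wrist_force: [7.9, 4.1, -18.2]
width: 0.0276
```

Request:
step_arm --pt "-1 0 0 1.5 0" --pt "-1 -2 0 1.5 0" --pt "-1 -2 0 1.5 0"

```text
time: 11.4
tool_pos: [0.4643, 0.1647, 0.0985]
ee_rot: [-3.141, -0.007, 1.345]
wrist_force: [6.7, 5.5, -13.7]
width: 0.0276
```

Request:
step_arm --pt "-1 -2 0 0.3 0" --pt "-1 -4 0 0.5 0" --pt "-1 -4 0 0.5 0"

```text
time: 11.78
tool_pos: [0.4639, 0.1625, 0.0991]
ee_rot: [3.141, -0.011, 1.345]
wrist_force: [6.1, 9.1, -11.2]
width: 0.0278
```

Request:
step_arm --pt "-1 -2 0 0 0" --pt "-1 -4 0 -0.3 0" --pt "-1 -6 0 -0.6 0" --pt "-1 -6 0 -0.6 0"

```text
time: 12.28
tool_pos: [0.4627, 0.1571, 0.1004]
ee_rot: [3.141, -0.012, 1.345]
wrist_force: [4.7, 9.5, -7.2]
width: 0.0279
```

Request:
step_arm --pt "-1 -2 0 -0.8 0" --pt "-1 -4 0 -1.4 0" --pt "-1 -6 0 -2.0 0" --pt "-1 -6 0 -2.0 0"

```text
time: 12.78
tool_pos: [0.4613, 0.1513, 0.1016]
ee_rot: [3.141, -0.012, 1.345]
wrist_force: [6.2, 10.6, -11.2]
width: 0.0277
```

Request:
step_arm --pt "-1 -2 0 -0.4 0" --pt "-1 -4 0 -0.9 0" --pt "-1 -6 0 -1.3 0" --pt "-1 -6 0 -1.3 0"

```text
time: 13.28
tool_pos: [0.4598, 0.145, 0.1025]
ee_rot: [3.141, -0.011, 1.345]
wrist_force: [6.3, 9.6, -12.0]
width: 0.0278
```

Request:
step_arm --pt "-1 -2 0 -0.3 0" --pt "-1 -4 0 -0.6 0" --pt "-1 -4 0 -0.6 0"

```text
time: 13.65
tool_pos: [0.4584, 0.1386, 0.1035]
ee_rot: [3.141, -0.006, 1.345]
wrist_force: [5.0, 3.5, -9.2]
width: 0.028
```

Request:
step_arm --pt "-1 3 0 0 0" --pt "-1 6 0 -0.2 0" --pt "-1 9 0 -0.4 0" --pt "-1 9 0 -0.4 0"

```text
time: 14.15
tool_pos: [0.4588, 0.1405, 0.1036]
ee_rot: [-3.141, 0.011, 1.343]
wrist_force: [2.0, -10.5, -7.6]
width: 0.0277
```

Request:
step_arm --pt "-1 2 0 -0.5 0" --pt "-1 4 0 -1 0" --pt "-1 6 0 -1.5 0" --pt "-1 8 0 -2 0" --pt "-1 8 0 -2 0"

```text
time: 14.78
tool_pos: [0.4603, 0.1472, 0.1051]
ee_rot: [-3.14, 0.013, 1.342]
wrist_force: [2.8, -12.3, -8.6]
width: 0.0276
```

Request:
step_arm --pt "-1 2 0 -0.7 0" --pt "-1 4 0 -1.3 0" --pt "-1 6 0 -2 0" --pt "-1 8 0 -2.5 0" --pt "-1 8 0 -2.5 0"

```text
time: 15.4
tool_pos: [0.4622, 0.1555, 0.1072]
ee_rot: [-3.14, 0.012, 1.342]
wrist_force: [3.5, -10.8, -9.6]
width: 0.0278
```

Request:
step_arm --pt "-1 2 0 -0.6 0" --pt "-1 4 0 -1.1 0" --pt "-1 6 0 -1.6 0" --pt "-1 8 0 -2.1 0" --pt "-1 8 0 -2.1 0"

```text
time: 16.02
tool_pos: [0.4644, 0.166, 0.1096]
ee_rot: [-3.14, 0.006, 1.343]
wrist_force: [3.5, -4.1, -10.5]
width: 0.0281
```

```bash
python3 - <<'E'
from h import *
s=snap('side'); cv2.imwrite('pics/s2.png',cv2.resize(s['pixels'][210:310,250:350,::-1],None,fx=6,fy=6,interpolation=3))
E
```

```text
(no output)
```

View pics/s2.png

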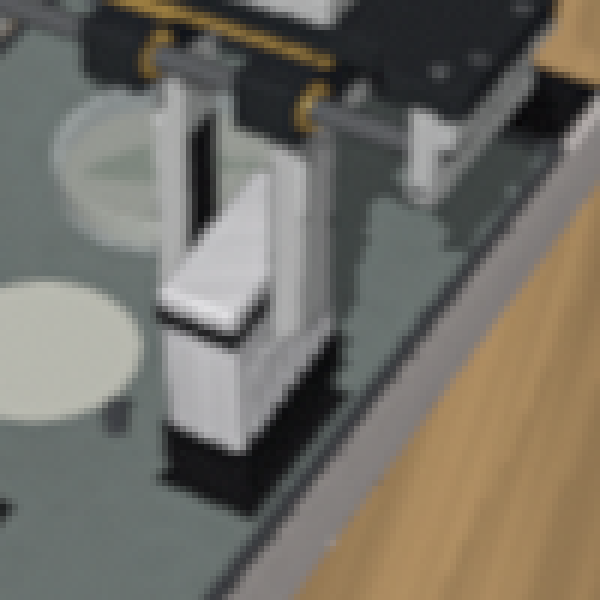

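The crop shows the lamp (250,400) about 10 mm up, tilted slightly to +y and free at one end. One more rock.

Request:
step_arm --pt "-1 -3 0 0 0" --pt "-1 -6 0 0 0" --pt "-1 -9 0 0 0" --pt "-1 -12 0 -0.5 0" --pt "-1 -12 0 -0.5 0"

```text
time: 16.7
tool_pos: [0.4623, 0.157, 0.1134]
ee_rot: [3.142, -0.001, 1.344]
wrist_force: [1.4, 2.1, -0.3]
width: 0.0277
```

Request:
step_arm --pt "-1 0 0 -1 0" --pt "-1 0 0 -2 0" --pt "-1 0 0 -3 0" --pt "-1 0 0 -3 0"

```text
time: 17.2
tool_pos: [0.4621, 0.1563, 0.115]
ee_rot: [-3.141, 0.001, 1.344]
wrist_force: [-0.2, -0.4, -2.7]
width: 0.0272
```

Request:
step_arm --pt "-1 0 0 -3 0" --pt "-1 0 0 -6 0" --pt "-1 0 0 -9 0" --pt "-1 0 0 -12 0" --pt "-1 0 0 -12 0"

```text
time: 17.82
tool_pos: [0.4627, 0.1566, 0.1277]
ee_rot: [3.141, -0.0, 1.344]
wrist_force: [-0.1, -0.6, -1.5]
width: 0.0282
```

Free, with only the lamp's weight on the wrist. Now to the tray.

Request:
step_arm --pt "-1 0 0 -25 0" --pt "-1 0 0 -55 0" --pt "-1 -20 10 -85 -2" --pt "-1 -50 25 -85 -4" --pt "-1 -90 45 -85 -6" --pt "-1 -140 70 -85 -8" --pt "-1 -190 95 -85 -10" --pt "-1 -240 120 -85 -12" --pt "-1 -290 144 -85 -13" --pt "-1 -340 168 -85 -13" --pt "-1 -385 190 -85 -13" --pt "-1 -420 208 -85 -13" --pt "-1 -437 216 -85 -13" --pt "-1 -437 216 -85 -13" --pt "-1 -437 216 -85 -13"

```text
time: 19.7
tool_pos: [0.5747, -0.3163, 0.2124]
ee_rot: [-3.142, -0.001, 1.572]
wrist_force: [-0.1, 0.0, -2.4]
width: 0.028
```

```bash
python3 - <<'E'
from h import *
s=snap('top','t2.png')
for l in('tray','lamp_near','dish','pins_near_mid'):
    for r in models.pinpoint(s,l)[:3]: print(l,round(r['p'],2),np.round(r['position'],4))
cv2.imwrite('pics/t2c.png',cv2.resize(s['pixels'][150:280,170:430,::-1],None,fx=3,fy=3,interpolation=3))
print(robot.get_obs()['joint_positions'])
E
```

```text
tray 0.87 [ 0.527  -0.3165  0.0026]
lamp_near 0.73 [0.3021 0.2947 0.0037]
lamp_near 0.69 [ 0.5255 -0.3166  0.0021]
lamp_near 0.65 [ 0.3059  0.1489 -0.003 ]
dish 0.7 [0.5329 0.0316 0.0471]
[-5.90217101e-01  3.26364727e-01  1.07395093e+00  2.06093780e-04
  1.74075497e+00 -5.91533221e-01]
```

View pics/t2c.png

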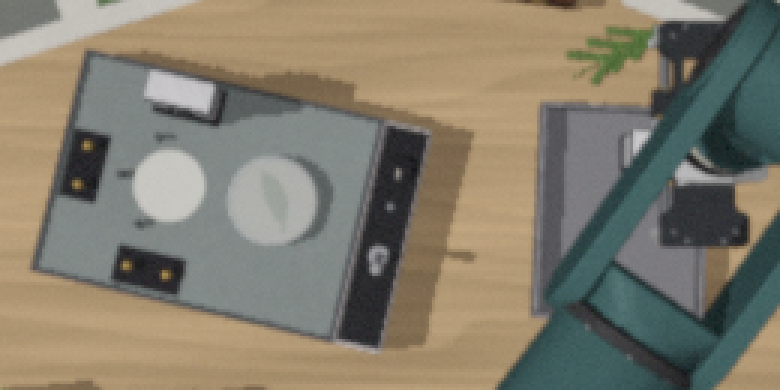

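The top crop shows both near pins (125-165,270) still seated in their block, and the lamp is held over the tray's far half. I'll lower it.

Request:
step_arm --pt "-1 0 0 40 0" --pt "-1 0 0 80 0" --pt "-1 0 0 115 0" --pt "-1 0 0 135 0" --pt "-1 0 0 142 0" --pt "-1 0 0 145 0" --pt "-1 0 0 148 0" --pt "-1 0 0 151 0" --pt "-1 0 0 151 0"

```text
time: 21.08
tool_pos: [0.5749, -0.3181, 0.0617]
ee_rot: [3.141, 0.001, 1.571]
wrist_force: [0.5, 0.9, -2.5]
width: 0.0277
```

Request:
step_arm --pt "-1 0 0 2 0" --pt "-1 0 0 4 0" --pt "-1 0 0 6 0" --pt "-1 0 0 6 0"

```text
time: 21.58
tool_pos: [0.5755, -0.3197, 0.0602]
ee_rot: [3.138, 0.005, 1.571]
wrist_force: [-2.7, 0.1, 11.1]
width: 0.0279
```

Request:
step_arm --pt "-1 0 0 1 0" --pt "-1 0 0 1 0" --pt "-0.3 0 0 -2 0" --pt "-0.2 0 0 -2 0" --pt "0 0 0 -2 0" --pt "0.2 0 0 -2 0" --pt "0.2 0 0 -2 0"

```text
time: 22.45
tool_pos: [0.5745, -0.3177, 0.0568]
ee_rot: [-3.141, -0.001, 1.571]
wrist_force: [0.1, -0.1, -0.4]
width: 0.056
```

```bash
python3 - <<'E'
from h import *
s=snap('side'); cv2.imwrite('pics/s3.png',cv2.resize(s['pixels'][110:230,240:400,::-1],None,fx=4,fy=4,interpolation=3))
for l in('lamp_near','lamp_near_top','dish'):
    for r in models.pinpoint(s,l)[:3]: print(l,round(r['p'],2),np.round(r['position'],4))
E
```

```text
lamp_near 0.68 [ 0.3094  0.1542 -0.0008]
lamp_near 0.63 [ 0.5743 -0.3277  0.0042]
lamp_near 0.62 [ 0.3078  0.2927 -0.0013]
lamp_near_top 0.87 [0.3077 0.151  0.0856]
lamp_near_top 0.87 [0.3067 0.2938 0.082 ]
lamp_near_top 0.71 [ 0.7933 -0.1949 -0.0042]
dish 0.78 [0.5329 0.0342 0.0428]
dish 0.18 [0.6382 0.1217 0.131 ]
```

View pics/s3.png

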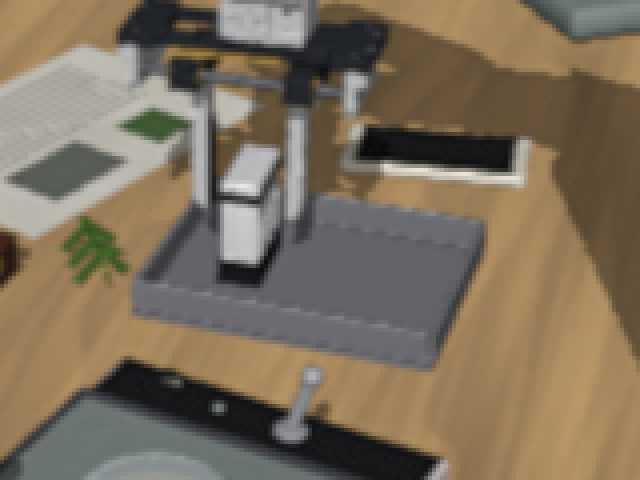

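The lamp stands upright in the tray at (245,220) in the crop, and the fingers are clear. On to the far lamp.

Request:
step_arm --pt "0.2 0 0 -50 0" --pt "0.2 0 0 -100 0" --pt "0.2 20 5 -150 2" --pt "0.4 60 10 -155 4" --pt "0.4 115 16 -155 6" --pt "0.4 170 24 -155 8" --pt "0.4 230 32 -155 10" --pt "0.4 290 40 -155 12" --pt "0.4 350 48 -155 13" --pt "0.4 400 54 -155 13" --pt "0.4 437 58.5 -140 13" --pt "0.4 437 58.5 -108 13" --pt "0.4 437 58.5 -103 13" --pt "0.4 437 58.5 -103 13"

```text
time: 24.4
tool_pos: [0.6331, 0.1187, 0.1604]
ee_rot: [-3.141, 0.0, 1.343]
wrist_force: [-0.7, -0.8, 0.6]
width: 0.0657
```

```bash
python3 - <<'E'
from h import *
s=snap('wrist','w3.png')
o=robot.get_obs();print(o['tool_pos'],o['ee_rot'])
for l in('lamp_far_top','lamp_far','dish'):
    for r in models.pinpoint(s,l)[:2]: print(l,r['p'],np.round(r['position'],4))
E
```

```text
[0.63361753 0.11858484 0.1614848 ] [ 3.14008942e+00 -5.61772112e-04  1.34304309e+00]
lamp_far_top 0.6 [0.6364 0.1199 0.1329]
lamp_far 0.86 [0.6365 0.1188 0.0462]
dish 0.77 [0.5311 0.0347 0.044 ]
```

View pics/w3.png

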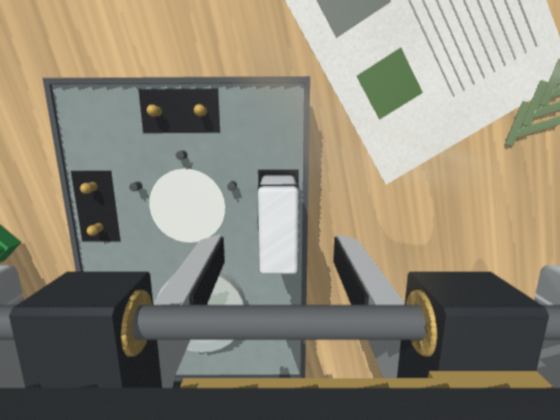

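The far lamp's white top (278,228) is centred between the fingers. I'll descend and grip.

Request:
step_arm --pt "0.4 0 0 40 0" --pt "0.4 0 0 64 0" --pt "0.4 0 0 64 0" --pt "-0.5 0 0 64 0" --pt "-1 0 0 64 0" --pt "-1 0 0 64 0" --pt "-1 0 0 64 0" --pt "-1 0 0 64 0" --pt "-1 0 0 64 0" --pt "-1 0 0 64 0"

```text
time: 25.85
tool_pos: [0.633, 0.1193, 0.0969]
ee_rot: [3.142, -0.0, 1.344]
wrist_force: [-1.9, -0.1, 3.9]
width: 0.028
```

Request:
step_arm --pt "-1 2 0 -0.5 0" --pt "-1 4 0 -1 0" --pt "-1 6 0 -1.5 0" --pt "-1 8 0 -1.8 0" --pt "-1 8 0 -1.8 0"

```text
time: 26.48
tool_pos: [0.6333, 0.1205, 0.0969]
ee_rot: [-3.139, 0.013, 1.341]
wrist_force: [-4.9, -13.0, 3.6]
width: 0.028
```

Request:
step_arm --pt "-1 2 0 -0.8 0" --pt "-1 4 0 -1.5 0" --pt "-1 6 0 -2 0" --pt "-1 8 0 -2.5 0" --pt "-1 8 0 -2.5 0"

```text
time: 27.1
tool_pos: [0.6341, 0.1249, 0.0975]
ee_rot: [-3.137, 0.02, 1.339]
wrist_force: [-5.6, -19.1, -1.3]
width: 0.0275
```

Request:
step_arm --pt "-1 1 0 -0.8 0" --pt "-1 2 0 -1.5 0" --pt "-1 3 0 -2 0" --pt "-1 4 0 -2 0" --pt "-1 4 0 -2 0"

```text
time: 27.72
tool_pos: [0.635, 0.129, 0.0982]
ee_rot: [-3.136, 0.019, 1.339]
wrist_force: [-4.5, -18.2, -4.7]
width: 0.028
```

Request:
step_arm --pt "-1 -3 0 0 0" --pt "-1 -6 0 0 0" --pt "-1 -9 0 0 0" --pt "-1 -12 0 0 0" --pt "-1 -14 0 0 0" --pt "-1 -14 0 0 0"

```text
time: 28.48
tool_pos: [0.6343, 0.1271, 0.0986]
ee_rot: [-3.139, -0.003, 1.345]
wrist_force: [5.3, 2.4, -18.6]
width: 0.0279
```

Request:
step_arm --pt "-1 -2 0 1.5 0" --pt "-1 -4 0 1.7 0" --pt "-1 -4 0 1.7 0"

```text
time: 28.85
tool_pos: [0.6341, 0.1261, 0.0988]
ee_rot: [-3.141, -0.009, 1.347]
wrist_force: [5.6, 7.6, -15.1]
width: 0.0274
```

Request:
step_arm --pt "-1 -2 0 0.2 0" --pt "-1 -4 0 0.4 0" --pt "-1 -6 0 0.4 0" --pt "-1 -6 0 0.4 0"

```text
time: 29.35
tool_pos: [0.6332, 0.1222, 0.1]
ee_rot: [3.141, -0.012, 1.348]
wrist_force: [5.0, 11.3, -10.6]
width: 0.0278
```

Request:
step_arm --pt "-1 -2 0 -0.4 0" --pt "-1 -4 0 -0.8 0" --pt "-1 -6 0 -1.2 0" --pt "-1 -8 0 -1.6 0" --pt "-1 -8 0 -1.6 0"

```text
time: 29.98
tool_pos: [0.6316, 0.1149, 0.1015]
ee_rot: [3.141, -0.013, 1.348]
wrist_force: [6.0, 11.8, -11.4]
width: 0.0277
```

Request:
step_arm --pt "-1 -2 0 -0.4 0" --pt "-1 -4 0 -0.8 0" --pt "-1 -6 0 -1.1 0" --pt "-1 -8 0 -1.4 0" --pt "-1 -8 0 -1.4 0"

```text
time: 30.6
tool_pos: [0.6298, 0.1071, 0.1026]
ee_rot: [3.141, -0.013, 1.348]
wrist_force: [6.5, 12.1, -12.8]
width: 0.0279
```

Request:
step_arm --pt "-1 -2 0 -0.2 0" --pt "-1 -4 0 -0.4 0" --pt "-1 -6 0 -0.6 0" --pt "-1 -7 0 -0.6 0" --pt "-1 -7 0 -0.6 0"

```text
time: 31.22
tool_pos: [0.6277, 0.0977, 0.1033]
ee_rot: [-3.141, -0.009, 1.346]
wrist_force: [4.9, 7.0, -11.1]
width: 0.0278
```

Request:
step_arm --pt "-1 3 0 0 0" --pt "-1 6 0 -0.2 0" --pt "-1 9 0 -0.4 0" --pt "-1 12 0 -0.6 0" --pt "-1 12 0 -0.6 0"

```text
time: 31.85
tool_pos: [0.6284, 0.1004, 0.1038]
ee_rot: [-3.139, 0.009, 1.342]
wrist_force: [-1.0, -8.5, -9.9]
width: 0.0277
```

Request:
step_arm --pt "-1 2 0 -0.5 0" --pt "-1 4 0 -1 0" --pt "-1 6 0 -1.5 0" --pt "-1 8 0 -2 0" --pt "-1 10 0 -2.4 0" --pt "-1 10 0 -2.4 0"

```text
time: 32.6
tool_pos: [0.6303, 0.1086, 0.1059]
ee_rot: [-3.139, 0.011, 1.341]
wrist_force: [-0.9, -10.9, -10.0]
width: 0.0279
```

Request:
step_arm --pt "-1 2 0 -0.6 0" --pt "-1 4 0 -1.2 0" --pt "-1 6 0 -1.8 0" --pt "-1 8 0 -2.4 0" --pt "-1 10 0 -2.8 0" --pt "-1 10 0 -2.8 0"

```text
time: 33.35
tool_pos: [0.6324, 0.1177, 0.1081]
ee_rot: [-3.138, 0.012, 1.341]
wrist_force: [-1.0, -11.8, -10.6]
width: 0.0278
```

Request:
step_arm --pt "-1 2 0 -0.5 0" --pt "-1 4 0 -1 0" --pt "-1 6 0 -1.5 0" --pt "-1 8 0 -2 0" --pt "-1 9 0 -2.2 0" --pt "-1 9 0 -2.2 0"

```text
time: 34.1
tool_pos: [0.6354, 0.1319, 0.1112]
ee_rot: [-3.14, 0.002, 1.344]
wrist_force: [0.2, -5.5, -11.6]
width: 0.0279
```

Similar to the near lamp. I'll rock back gently.

Request:
step_arm --pt "-1 -3 0 0 0" --pt "-1 -6 0 0 0" --pt "-1 -9 0 0 0" --pt "-1 -12 0 -0.5 0" --pt "-1 -12 0 -0.5 0"

```text
time: 34.72
tool_pos: [0.6343, 0.1215, 0.1154]
ee_rot: [3.138, -0.002, 1.344]
wrist_force: [-2.2, 1.9, 2.9]
width: 0.0277
```

Request:
step_arm --pt "-1 0 0 -1 0" --pt "-1 0 0 -1.5 0" --pt "-1 0 0 -1.5 0"

```text
time: 35.1
tool_pos: [0.6341, 0.1212, 0.1152]
ee_rot: [3.14, -0.001, 1.344]
wrist_force: [-1.9, 1.5, 6.3]
width: 0.0274
```

Request:
step_arm --pt "-1 0 0 -1.5 0" --pt "-1 0 0 -3 0" --pt "-1 0 0 -4 0" --pt "-1 0 0 -4 0"

```text
time: 35.6
tool_pos: [0.6335, 0.1204, 0.1172]
ee_rot: [-3.141, 0.001, 1.343]
wrist_force: [0.4, 0.1, -2.3]
width: 0.0279
```

Request:
step_arm --pt "-1 0 0 -3 0" --pt "-1 0 0 -6 0" --pt "-1 0 0 -9 0" --pt "-1 0 0 -12 0" --pt "-1 0 0 -12 0"

```text
time: 36.22
tool_pos: [0.6338, 0.1211, 0.1307]
ee_rot: [3.141, -0.0, 1.344]
wrist_force: [-0.0, -0.1, -2.5]
width: 0.0277
```

Request:
step_arm --pt "-1 0 0 -30 0" --pt "-1 0 0 -60 0" --pt "-1 -20 -2 -80 -2" --pt "-1 -60 -7 -80 -4" --pt "-1 -110 -13 -80 -6" --pt "-1 -160 -19 -80 -8" --pt "-1 -210 -25 -80 -10" --pt "-1 -260 -31 -80 -12" --pt "-1 -310 -37 -80 -13" --pt "-1 -360 -43 -80 -13" --pt "-1 -410 -49 -80 -13" --pt "-1 -445 -54 -80 -13" --pt "-1 -463 -56 -80 -13" --pt "-1 -463 -56 -80 -13" --pt "-1 -463 -56 -80 -13"

```text
time: 38.1
tool_pos: [0.4754, -0.3162, 0.21]
ee_rot: [3.141, -0.001, 1.572]
wrist_force: [0.4, -0.4, -2.8]
width: 0.028
```

```bash
python3 - <<'E'
from h import *
s=snap('side','s4.png'); cv2.imwrite('pics/s4c.png',cv2.resize(s['pixels'][100:320,170:390,::-1],None,fx=2.7,fy=2.7,interpolation=3))
t=snap('top')
for l in('lamp_near','lamp_near_top','dish'):
  for q in(s,t):
    for r in models.pinpoint(q,l)[:4]: print(l,round(r['p'],2),np.round(r['position'],4))
E
```

```text
lamp_near 0.86 [ 0.3054  0.2933 -0.0019]
lamp_near 0.69 [ 0.574  -0.3278  0.0015]
lamp_near 0.55 [ 0.3104  0.1536 -0.0009]
lamp_near 0.92 [0.3068 0.2943 0.0035]
lamp_near 0.76 [ 0.5782 -0.3278  0.0046]
lamp_near_top 0.97 [0.3076 0.296  0.0822]
lamp_near_top 0.88 [ 0.5742 -0.3273  0.0887]
lamp_near_top 0.78 [0.3077 0.1514 0.0821]
lamp_near_top 0.8 [ 0.5732 -0.3229  0.0868]
lamp_near_top 0.76 [0.3077 0.3003 0.0866]
lamp_near_top 0.62 [0.3096 0.1504 0.0809]
dish 0.68 [0.5671 0.0232 0.0457]
dish 0.55 [0.5651 0.0221 0.0452]
```

View pics/s4c.png

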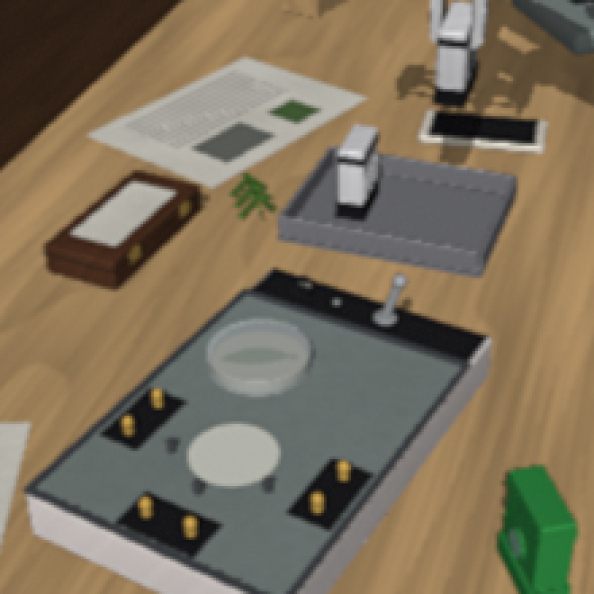

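Lamp 1 stands in the tray (357,170). All pin blocks are down. The dish has been knocked to about (0.566, 0.023). I'll lower lamp 2.

Request:
step_arm --pt "-1 0 0 40 0" --pt "-1 0 0 80 0" --pt "-1 0 0 115 0" --pt "-1 0 0 135 0" --pt "-1 0 0 142 0" --pt "-1 0 0 146 0" --pt "-1 0 0 149 0" --pt "-1 0 0 152 0" --pt "-1 0 0 154 0" --pt "-1 0 0 154 0"

```text
time: 39.75
tool_pos: [0.4758, -0.3198, 0.0619]
ee_rot: [3.138, 0.006, 1.571]
wrist_force: [-5.1, -0.3, 13.2]
width: 0.0281
```

Request:
step_arm --pt "-1 0 0 -2 0" --pt "-1 0 0 -3 0" --pt "-0.3 0 0 -3 0" --pt "-0.2 0 0 -3 0" --pt "0 0 0 -3 0" --pt "0.2 0 0 -3 0" --pt "0.2 0 0 -3 0"

```text
time: 40.62
tool_pos: [0.4748, -0.3173, 0.0588]
ee_rot: [-3.141, -0.0, 1.571]
wrist_force: [-0.1, -0.2, 0.9]
width: 0.0563
```

Request:
step_arm --pt "0.2 0 0 -50 0" --pt "0.2 0 0 -100 0" --pt "0.2 0 0 -150 0" --pt "0.2 40 15 -155 -5" --pt "0.2 100 37 -155 -10" --pt "0.2 160 59 -155 -13.9" --pt "0.2 220 81 -150 -13.9" --pt "0.2 265 98 -120 -13.9" --pt "0.2 283 105 -91 -13.9" --pt "0.2 283 105 -91 -13.9" --pt "0.2 283 105 -91 -13.9"

```text
time: 42.0
tool_pos: [0.5801, -0.0354, 0.1512]
ee_rot: [3.14, 0.001, 1.813]
wrist_force: [-0.1, 0.5, -0.4]
width: 0.0567
```

```bash
python3 - <<'E'
from h import *
s=snap('wrist','w5.png'); P=[]
for l in('dish','nest','base'):
  for q in(s,snap('side'),snap('top')):
    for r in models.pinpoint(q,l)[:1]: print(l,round(r['p'],2),np.round(r['position'],4),np.round(proj(s,r['position'])))
t=snap('side'); 
for l in('lamp_near_top','lamp_far_top'):
    for r in models.pinpoint(t,l)[:5]: print(l,round(r['p'],2),np.round(r['position'],4))
o=robot.get_obs();print(o['tool_pos'],o['ee_rot'])
E
```

```text
dish 0.65 [0.5672 0.0253 0.0446] [280. 138.]
dish 0.84 [0.5702 0.0268 0.0448] [284. 137.]
dish 0.85 [0.5657 0.0184 0.0464] [277. 146.]Traceback (most recent call last):
  File "<stdin>", line 5, in <module>
ValueError: only the last four pictures can be asked about
```

View pics/w5.png

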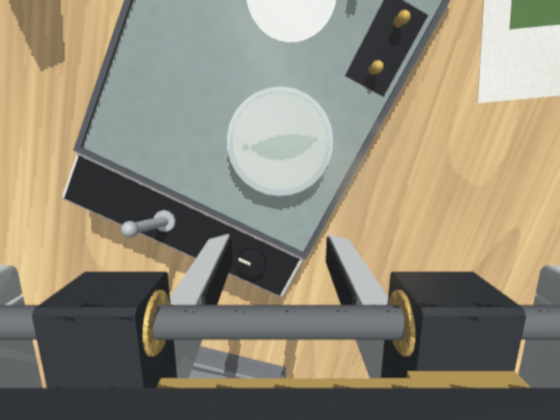

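The wrist view shows the dish at (280,141), with the lip and panel corner near (300,255). The fingers would come close to the lip at this spot, so I'll go down a little further forward and narrower.

Request:
step_arm --pt "-0.06 6 1 20 0" --pt "-0.06 6 1 45 0" --pt "-0.06 6 1 70 0" --pt "-0.06 6 1 85 0" --pt "-0.06 6 1 93 0" --pt "-0.06 6 1 100 0" --pt "-0.06 6 1 100 0"

```text
time: 43.28
tool_pos: [0.5794, -0.0284, 0.0501]
ee_rot: [3.142, -0.0, 1.813]
wrist_force: [0.4, 0.7, -0.4]
width: 0.0439
```

```bash
python3 - <<'E'
from h import *
for n in('side','top'):
  q=snap(n)
  for l in('dish','nest'):
    for r in models.pinpoint(q,l)[:1]: print(l,round(r['p'],2),np.round(r['position'],4))
  if n=='side':
    for r in models.pinpoint(q,'lamp_near_top')[:5]: print('lamp',round(r['p'],2),np.round(r['position'],4))
E
```

```text
dish 0.56 [0.5667 0.0233 0.0427]
nest 0.82 [0.5494 0.1345 0.0459]
lamp 0.87 [0.3066 0.1487 0.0843]
lamp 0.81 [0.3076 0.2965 0.0847]
lamp 0.65 [ 0.5766 -0.3239  0.0878]
dish 0.51 [0.567  0.0206 0.0468]
nest 0.92 [0.5489 0.1357 0.0443]
```

Request:
step_arm --pt "-0.06 6 0 0 0" --pt "-0.06 12 0 0 0" --pt "-0.06 18 0 0 0" --pt "-0.06 25 0 0 0" --pt "-0.06 32 0 0 0" --pt "-0.06 39 0 0 0" --pt "-0.06 46 0 0 0" --pt "-0.06 53 0 0 0" --pt "-0.06 60 0 0 0" --pt "-0.06 67 0 0 0" --pt "-0.06 74 0 0 0" --pt "-0.06 81 0 0 0" --pt "-0.06 88 0 0 0" --pt "-0.06 95 0 0 0" --pt "-0.06 99 0 0 0" --pt "-0.06 99 0 0 0"

```text
time: 45.62
tool_pos: [0.5553, 0.0683, 0.0499]
ee_rot: [-3.141, -0.001, 1.814]
wrist_force: [0.1, 0.7, -0.4]
width: 0.0443
```

```bash
python3 - <<'E'
from h import *
for n in('wrist','side','top'):
  q=snap(n,'d6.png' if n=='wrist' else None)
  for l in('dish','nest'):
    for r in models.pinpoint(q,l)[:1]: print(n,l,round(r['p'],2),np.round(r['position'],4))
E
```

```text
wrist dish 0.55 [0.5456 0.1198 0.0447]
side dish 0.88 [0.5489 0.1173 0.0402]
side nest 0.96 [0.547  0.1379 0.0425]
top dish 0.46 [0.541  0.1149 0.0462]
```

View pics/d6.png

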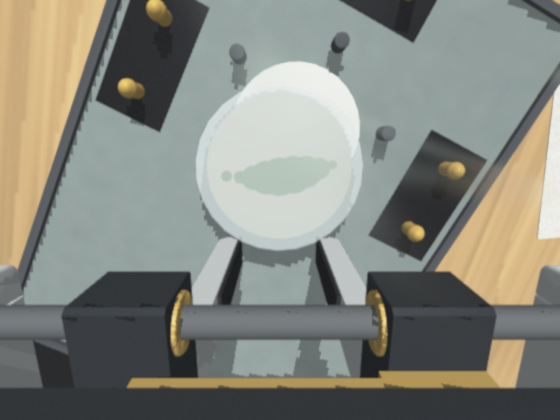

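The dish sits about 20 mm short of the nest, with all three posts visible at (238,52), (340,42) and (386,133). I'll back off and swing the fingers round to push straight towards base +y.

Request:
step_arm --pt "-0.06 -8 0 0 0" --pt "-0.06 -16 0 0 0" --pt "-0.06 -16 -8 0 9" --pt "-0.06 -14 -16 0 18" --pt "-0.06 -10 -24 0 26.7" --pt "-0.06 -6 -24 0 26.7" --pt "-0.06 -6 -24 0 26.7"

```text
time: 46.95
tool_pos: [0.534, 0.0561, 0.0502]
ee_rot: [3.141, -0.0, 1.35]
wrist_force: [-0.4, -0.5, 0.9]
width: 0.0438
```

```bash
python3 - <<'E'
from h import *
o=robot.get_obs();p=o['tool_pos'];y=o['ee_rot'][2];print(p,y)
ax=np.array([np.cos(y),np.sin(y)]);ay=np.array([np.sin(y),-np.cos(y)])
D=[]
for n in('wrist','side','top','wrist','side'):
  q=snap(n)
  for l in('dish','nest'):
    for r in models.pinpoint(q,l)[:1]:
      d=np.array(r['position'])[:2]-p[:2]; print(n,l,round(r['p'],2),np.round(r['position'],4),'tool x,y',np.round([d@ax,d@ay],4))
E
```

```text
[0.53401647 0.05611257 0.0502033 ] 1.3496231421560316
wrist dish 0.87 [0.5447 0.1211 0.0462] tool x,y [ 0.0657 -0.0038]
side dish 0.85 [0.5417 0.1179 0.0429] tool x,y [ 0.062  -0.0061]
side nest 0.87 [0.5478 0.1325 0.0437] tool x,y [ 0.0776 -0.0033]
top nest 0.7 [0.548  0.1341 0.0409] tool x,y [ 0.0792 -0.0035]
wrist dish 0.97 [0.5446 0.1207 0.0471] tool x,y [ 0.0653 -0.0038]
side dish 0.62 [0.5436 0.1169 0.0437] tool x,y [ 0.0614 -0.004 ]
side nest 0.77 [0.5496 0.1341 0.0429] tool x,y [ 0.0795 -0.0019]
```

Request:
step_arm --pt "-0.06 3 -3.5 0 0" --pt "-0.06 7 -3.5 0 0" --pt "-0.06 11 -3.5 0 0" --pt "-0.06 15 -3.5 0 0" --pt "-0.06 19 -3.5 0 0" --pt "-0.06 22 -3.5 0 0" --pt "-0.06 25 -3.5 0 0" --pt "-0.06 28 -3.5 0 0" --pt "-0.06 28 -3.5 0 0"

```text
time: 48.82
tool_pos: [0.5365, 0.0845, 0.0501]
ee_rot: [-3.142, -0.0, 1.348]
wrist_force: [0.3, 0.4, 0.3]
width: 0.0441
```

Request:
step_arm --pt "-0.06 1 0 0 0" --pt "-0.06 2 0 0 0" --pt "-0.06 3 0 0 0" --pt "-0.06 3 0 0 0"

```text
time: 49.32
tool_pos: [0.5372, 0.0872, 0.0501]
ee_rot: [3.142, -0.0, 1.347]
wrist_force: [-0.5, -0.8, -0.4]
width: 0.0441
```

Request:
step_arm --pt "-0.06 1 0 0 0" --pt "-0.06 2 0 0 0" --pt "-0.06 3 0 0 0" --pt "-0.06 3 0 0 0"

```text
time: 49.82
tool_pos: [0.5376, 0.0898, 0.05]
ee_rot: [-3.141, 0.001, 1.347]
wrist_force: [-1.7, -1.8, 0.1]
width: 0.0445
```

Request:
step_arm --pt "-0.06 1 0 0 0" --pt "-0.06 2 0 0 0" --pt "-0.06 2 0 0 0"

```text
time: 50.2
tool_pos: [0.5375, 0.0909, 0.05]
ee_rot: [-3.14, 0.003, 1.347]
wrist_force: [-2.5, -6.2, 2.2]
width: 0.0442
```

Request:
step_arm --pt "-0.06 1 0 0 0" --pt "-0.06 2 0 0 0" --pt "-0.06 2 0 0 0"

```text
time: 50.58
tool_pos: [0.5374, 0.0918, 0.0499]
ee_rot: [-3.139, 0.005, 1.347]
wrist_force: [-4.2, -6.7, 3.4]
width: 0.0441
```

```bash
python3 - <<'E'
from h import *
q=snap('wrist','d7.png')
print(models.pinpoint(q,'dish')[:1], models.pinpoint(snap('side'),'dish')[:1])
cv2.imwrite('pics/d7c.png',cv2.resize(q['pixels'][30:270,140:420,::-1],None,fx=2.7,fy=2.5,interpolation=3))
E
```

```text
[{'position': [0.5481, 0.1402, 0.0452], 'p': 0.61}] [{'position': [0.5471, 0.1369, 0.0445], 'p': 0.64}]
```

View pics/d7c.png

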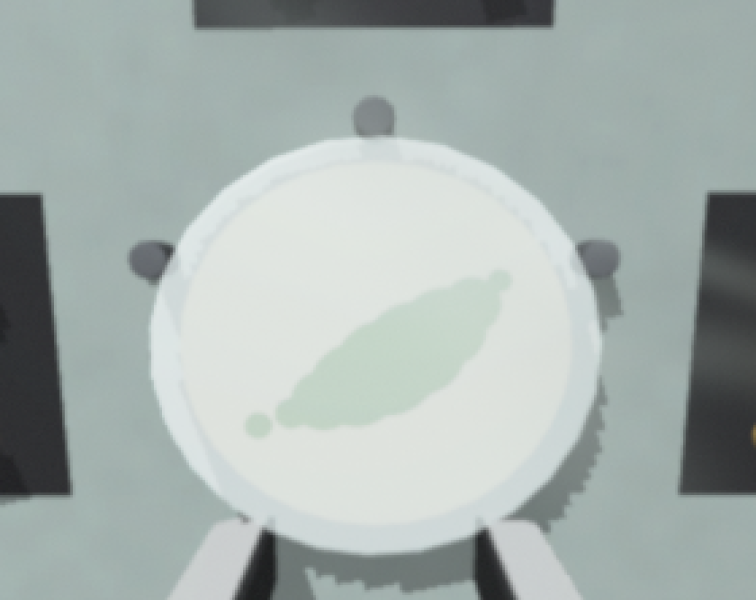

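It looks seated against posts at (374,118), (150,258) and (600,258). The side force shows the cradle is slightly off-centre, so I'll ease off, recentre and press once more.

Request:
step_arm --pt "-0.06 -3 0 0 0" --pt "-0.06 -5 -1 0 0" --pt "-0.06 -5 -1 0 0" --pt "-0.06 -3 -1 0 0" --pt "-0.06 -1 -1 0 0" --pt "-0.06 0 -1 0 0" --pt "-0.06 0 -1 0 0"

```text
time: 51.65
tool_pos: [0.5373, 0.0919, 0.0502]
ee_rot: [-3.141, 0.005, 1.347]
wrist_force: [-2.1, -6.7, 2.2]
width: 0.0438
```

Balanced. I'll retreat, shut the fingers and go over to the -x side of the switch.

Request:
step_arm --pt "-0.06 -8 -1 0 0" --pt "-0.06 -25 -1 0 0" --pt "-0.06 -25 0 -40 0" --pt "-0.5 -30 0 -100 0" --pt "-1 -70 -30 -110 0" --pt "-1 -110 -55 -110 0" --pt "-1 -150 -68 -110 0" --pt "-1 -171 -68 -110 0" --pt "-1 -171 -68 -110 0" --pt "-1 -171 -68 -110 0"

```text
time: 52.9
tool_pos: [0.4337, -0.0571, 0.16]
ee_rot: [3.141, -0.001, 1.347]
wrist_force: [0.4, -0.4, 0.2]
width: 0.0006
```

```bash
python3 - <<'E'
from h import *
o=robot.get_obs();p=o['tool_pos'];y=o['ee_rot'][2];print(p,y)
ax=np.array([np.cos(y),np.sin(y)]);ay=np.array([np.sin(y),-np.cos(y)])
for n in('wrist','side','top'):
  q=snap(n,n+'8.png')
  for l in('dish','nest','switch_tip'):
    for r in models.pinpoint(q,l)[:1]:
      d=np.array(r['position'])[:2]-p[:2]; print(n,l,round(r['p'],2),np.round(r['position'],4),'tool x,y',np.round([d@ax,d@ay],4))
s=cv2.imread('pics/side8.png'); cv2.imwrite('pics/s8c.png',cv2.resize(s[130:330,180:400],None,fx=3.2,fy=2.95,interpolation=3))
E
```

```text
[ 0.43367459 -0.05711782  0.16003386] 1.3473873962436893
wrist nest 0.39 [ 0.575  -0.3266  0.0026] tool x,y [-0.2315  0.1975]
wrist switch_tip 0.83 [ 0.4651 -0.0691  0.0905] tool x,y [-0.0047  0.0333]
side dish 0.83 [0.5467 0.1384 0.0414] tool x,y [0.2157 0.0669]
side nest 0.48 [ 5.270e-01 -3.192e-01 -3.000e-04] tool x,y [-0.2349  0.1491]
side switch_tip 0.4 [ 0.4725 -0.0668  0.0896] tool x,y [-0.0008  0.04  ]
top dish 0.93 [0.547  0.1392 0.0458] tool x,y [0.2165 0.067 ]
top nest 0.95 [0.5499 0.137  0.0412] tool x,y [0.215  0.0703]
```

View pics/s8c.png

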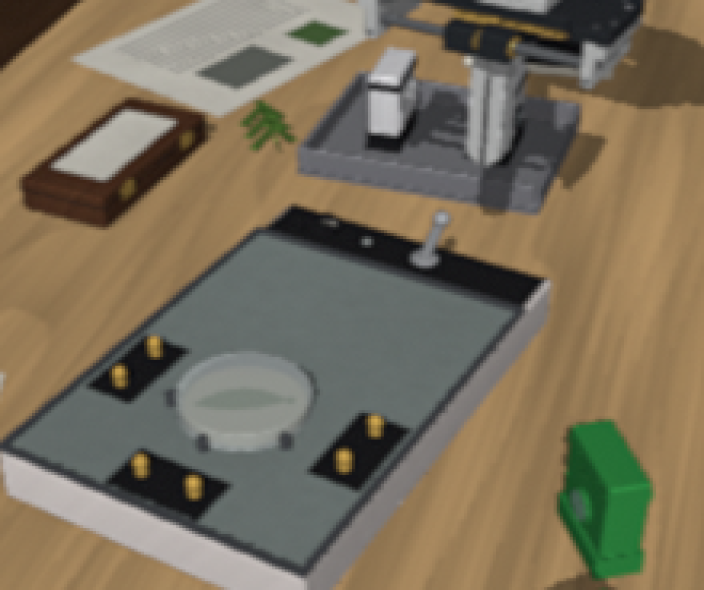

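The dish sits inside its three posts. The fingers are above the -x side of the switch, which stands at (440,220). One picture is left. I'll lower and push the bat to +x.

Request:
step_arm --pt "-1 -3 0 30 0" --pt "-1 -3 0 60 0" --pt "-1 -3 0 78 0" --pt "-1 -3 0 78 0" --pt "-1 -3 5 78 0" --pt "-1 -3 10 78 0" --pt "-1 -3 15 78 0" --pt "-1 -3 20 78 0" --pt "-1 -3 25 78 0" --pt "-1 -3 25 78 0"

```text
time: 54.75
tool_pos: [0.4578, -0.0661, 0.0819]
ee_rot: [3.141, -0.0, 1.347]
wrist_force: [-0.6, -0.6, 0.1]
width: 0.0004
```

Request:
step_arm --pt "-1 0 4 0 0" --pt "-1 0 8 0 0" --pt "-1 0 12 0 0" --pt "-1 0 16 0 0" --pt "-1 0 20 0 0" --pt "-1 0 23 0 0" --pt "-1 0 23 0 0"

```text
time: 55.62
tool_pos: [0.4794, -0.071, 0.0816]
ee_rot: [-3.14, -0.0, 1.347]
wrist_force: [-2.2, 1.2, 0.3]
width: 0.0004
```

Request:
step_arm --pt "-1 0 2 0 0" --pt "-1 0 4 0 0" --pt "-1 0 6 0 0" --pt "-1 0 6 0 0"

```text
time: 56.12
tool_pos: [0.4802, -0.0712, 0.0813]
ee_rot: [-3.128, 0.0, 1.348]
wrist_force: [-14.1, 3.4, 6.4]
width: 0.0007
```

Request:
step_arm --pt "-1 0 2 0 0" --pt "-1 0 4 0 0" --pt "-1 0 4 0 0"

```text
time: 56.5
tool_pos: [0.4805, -0.0712, 0.0813]
ee_rot: [-3.12, 0.0, 1.348]
wrist_force: [-23.7, 4.6, 12.9]
width: 0.0003
```

It's against the hard stop. I'll back off, rise and verify.

Request:
step_arm --pt "-1 0 -12 0 0" --pt "-1 0 -30 0 0" --pt "-1 0 -50 -30 0" --pt "-1 0 -80 -80 0" --pt "-1 0 -110 -130 0" --pt "-1 0 -110 -130 0" --pt "-1 0 -110 -130 0"

```text
time: 57.38
tool_pos: [0.3829, -0.0491, 0.2122]
ee_rot: [3.139, -0.0, 1.347]
wrist_force: [-0.7, 0.1, -0.5]
width: 0.0009
```

```bash
python3 - <<'E'
from h import *
for n in('side','top'):
  q=snap(n,n+'9.png')
  for l in('dish','nest','switch_tip','lamp_near_top'):
    for r in models.pinpoint(q,l)[:4]:
      if r['p']>.3: print(n,l,round(r['p'],2),np.round(r['position'],4))
s=cv2.imread('pics/side9.png')[120:320,180:400]; t=cv2.imread('pics/top9.png')[150:280,180:420]
a=cv2.resize(s,(600,545),interpolation=3)[:330]; b=cv2.resize(t,(500,270),interpolation=3)
im=np.zeros((600,600,3),np.uint8); im[:330]=a; im[330:,:500]=b; cv2.imwrite('pics/f.png',im)
E
```

```text
side dish 0.86 [0.5502 0.1419 0.0436]
side dish 0.72 [ 0.4765 -0.3259  0.0907]
side switch_tip 0.71 [ 0.7904 -0.1914 -0.0026]
side switch_tip 0.61 [ 0.4998 -0.0761  0.0871]
side lamp_near_top 0.93 [0.3102 0.1503 0.0844]
side lamp_near_top 0.89 [ 0.5786 -0.328   0.0922]
side lamp_near_top 0.88 [0.3069 0.2955 0.0821]
top dish 0.58 [0.5447 0.1389 0.0469]
top nest 0.95 [0.5466 0.1318 0.0419]
top switch_tip 0.57 [ 0.4948 -0.0709  0.0911]
top switch_tip 0.49 [ 0.7913 -0.1906  0.0034]
top lamp_near_top 0.83 [0.3074 0.1507 0.0805]
top lamp_near_top 0.63 [0.3052 0.2991 0.0877]
```

View pics/f.png

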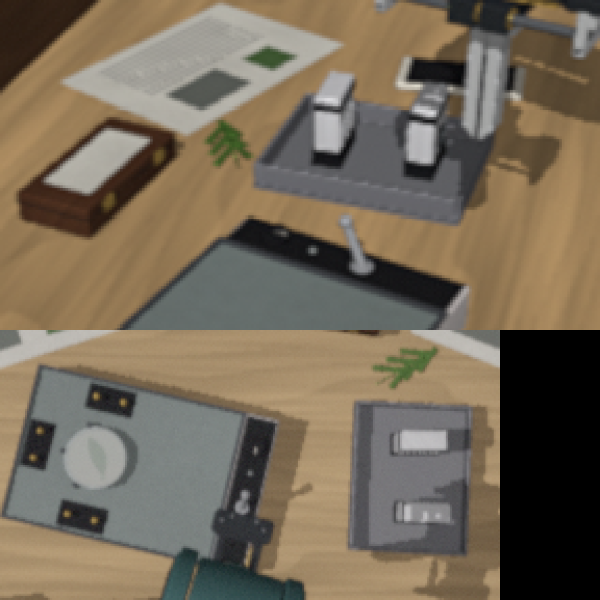

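The lamps stand upright in the tray at (335,120) and (425,130). The switch leans to +x at (355,245), the dish is in its stops, and the slide box is untouched. I'll hand it in.

```bash
python3 -c "
from bench import robot
print(robot.close_job())"
```

```text
the job is handed in; nothing more can be done
None
```

The changeover is done and handed in. Only the near and far lamps were fitted, and the left pins were already bare.

- **Lamps:** I rocked both free along their pins with a light lift and stood them in the tray. The upward pull peaked at about 18.6 N on the wrist, or roughly 16 N on the pins once the lamp's weight is taken off. That is right at the value where a pin block starts to move. I had force readings only at the ends of moves, so a brief higher pull is possible. The last picture shows both lamps upright in the tray and all three pin blocks down.
- **Dish:** It was knocked aside mid-run. I pushed it back into the nest until it met firm resistance (about 7 N), and the close-up picture shows it touching all three posts. The final network readings were less tidy: they put the dish 3–7 mm off the nest. Most of that lies beyond the stops, where it cannot be, so I put it down to their error of about 4 mm.
- **Switch:** I switched it on after the dish was seated, pushing to the hard stop at about 24 N. The tip ended near (0.500, -0.076), as expected for fully on.
- **Slide box:** It stayed where it was.

The run took about 57 s of the 210 s allowed.

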